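# Fit the last slat into a scenery shutter

### The job

Fit the missing slat into the slatted shutter that lies on the bench: take the tongued slat with the orange face from the rack and, orange face up and its far end raised, angle its tongue into the groove of the shutter's near rail at the open place. Then lower the far end, without letting it drop, until the slat lies home in the rebate of the far rail, flat and flush with the rails, and let go. Leave the other slat, the glue bottle, the paint tub and the tape measure as they are.

Things in the scene. Friction and masses are not known exactly. Their poses are not given: they have to be found in the camera images.
- slat_mid (a point): Centre of the loose pine slat to be fitted: 190 (without tongue) x 60 x 18 mm, 0.12 kg, one broad face and both long edges orange, back bare. Axes: x along it from tongued to plain end, y along its width, z out of the orange face. At the start it stands on edge in either rack slot, x away from the robot, y up, orange face to the robot's right (-y): there it can be pinched from above only across its 18 mm.
- slat_tongue (a point): Middle of the tip of the slat's tongue, axes as slat_mid, 107 mm from slat_mid along its -x. The tongue is 12 mm long, 6 mm thick, at mid-thickness, over the full 60 mm width; it points to the robot at the start and when home.
- slat: The same slat as a body. Origin in the middle of the long edge on which it stands at the start, 30 mm from slat_mid; body x = x of slat_mid, body z = y of slat_mid.
- place (a point): Where the slat's centre belongs in the shutter, 29 mm above the bench. Axes as the slat's when home: x from near (grooved) to far (rebated) rail, y along the rails, z up. Home, the slat has 2 mm play each way in x, 3 mm in y. Flat it cannot enter, being longer with its tongue than the opening; with the far end raised 15 to 35 degrees it goes in easily. Beside it 31 mm are free each way for fingers.
- groove (a point): Mouth of the groove at the open place, on the near rail's inner face, at the height of the home tongue's middle; axes as place, 97 mm from place along -x. The groove runs 14 mm into the rail, from 8 mm below to 4.5 mm above this point, under a lip whose top (the rail's) is 9 mm above it, and is closed by fillets 33 mm either way along y. Below it a ledge, 9 mm under this point, carries the slat.
- rebate (a point): Foot of the shoulder of the far rail's rebate at the open place, on the ledge (20 mm above the bench) that carries the slat's plain end; axes as place. The ledge reaches 15 mm from here towards the near rail; the shoulder is 18 mm high. Fillets 33 mm either way along y.
- shutter: Slatted shutter leaf, a bare pine frame 284 x 290 mm and 38 mm high lying fixed on the bench, with one orange slat fitted and beside it the open place (towards -y). Rails 43 to 45 mm wide along y, stiles 38 mm wide. Origin at the centre of its underside, axes as place; place lies at (0, -46, 29) mm, the fitted slat's middle at (0, 46, 29) mm. The home slat is flush with its top.
- rack: Slat rack, fixed: base board 150 x 130 x 8 mm; two combs 16 mm thick, 124 mm wide, their tops 38 mm above the bench, at x = -62 and +62 mm, with slots 22 mm wide at y = -30 and +30 mm. Slats stand on the base, tops 68 mm above the bench. Origin under its centre, x along the slots, z up. Between rack and shutter at least 150 mm of bench is clear, where a slat can be laid and regrasped.
- spare: Bystander in the other slot of the rack: a slat of the same size without a tongue, one face and its long edges white; origin in the middle of its lower long edge.
- glue: Bystander: upright white glue bottle, 56 mm diameter, 170 mm high; origin at the centre of its foot.
- tub: Bystander: white plastic paint tub, 110 mm diameter, 100 mm high, with a brush handle sticking out to 150 mm; origin at the centre of its foot.
- tape: Bystander: yellow and black tape measure lying flat, 64 x 64 mm, 34 mm high; origin at the centre of its underside.

How it is judged:
On the way:
1. the slat's tongue is in the groove of the near rail at the open place, with the slat sloping (far end raised 6 to 45 degrees), orange face up (x of slat_tongue in the frame of place below -0.1 m and y of slat_tongue in the frame of place between -0.008 and 0.008 m and z of slat_tongue in the frame of place between -0.012 and 0.006 m and angle between slat_mid's own z axis and vertical between 0.1 and 0.8 rad), for 0.1 s.
At the end, for the whole second after the job is handed in: The slat lies at rest and released in the open place, orange face up: its centre within 4 mm along the slat, 6 mm along the rails and 3 mm in height of its place, flat within 0.03 rad and square to the rails within 0.05 rad, its tongue thus under the groove's lip and its other end in the rebate (x of slat_mid in the frame of place between -0.004 and 0.004 m and y of slat_mid in the frame of place between -0.006 and 0.006 m and z of slat_mid in the frame of place between -0.003 and 0.003 m and angle between slat_mid's own z axis and vertical below 0.03 rad and angle between the x axis of slat_mid and the x axis of place, either way round below 0.05 rad and linear speed of slat below 0.01 m/s); the robot touches nothing.
It fails at once if the slat is let fall (turning faster than 5 rad/s, as from a far end raised some 30 mm or more) with its tongue in the groove (x of slat_tongue in the frame of place below -0.1 m and y of slat_tongue in the frame of place between -0.008 and 0.008 m and z of slat_tongue in the frame of place between -0.012 and 0.006 m and angular speed of slat above 5 rad/s).
It fails at once if the other slat is moved by more than 30 mm or tipped (distance of spare from where it was at the start of the episode above 0.03 m or angle between spare's own z axis and vertical above 0.35 rad).
It fails at once if the glue bottle is moved by more than 30 mm or tipped (distance of glue from where it was at the start of the episode above 0.03 m or angle between glue's own z axis and vertical above 0.35 rad).
It fails at once if the paint tub is moved by more than 30 mm or tipped (distance of tub from where it was at the start of the episode above 0.03 m or angle between tub's own z axis and vertical above 0.35 rad).
It fails at once if the tape measure is moved by more than 30 mm or tipped (distance of tape from where it was at the start of the episode above 0.03 m or angle between tape's own z axis and vertical above 0.35 rad).
It also fails if it takes over 48 s, if anything falls off the work surface, if the arm or the gripper's body presses on something with over 40 N, if the wrist force passes 120 N, or if a joint passes its speed limit or range.

### The arm

A 7-joint arm with a two-finger parallel gripper is mounted at the origin on the work surface. World frame = base frame: x ahead of the robot, y to its left, z up, the work surface at z = 0. Lengths are in m, angles in rad, forces in N, time in s.
With the tool pointing down it reaches from about 0.4 to 0.875 m from the base axis. Payload 19.3 kg.
Tool frame: the origin (TCP) lies on the mounting face of the last link; the fingertips stand 173 mm ahead of it and the grasp point (between the pads) lies 155 mm ahead of it; z points along the fingers, y is the direction in which the jaws open and shut (so a half turn about z gives the same grasp; the last joint's range is limited). The gripper opens to 85 mm and grips with 20 to 120 N. Pads are 22 mm wide; open, the fingers measure 114 mm over their backs; the gripper's body (76 mm by 85 mm) begins 54 mm behind the grasp point. The pads swing forward as they close: fully open they stand 13 mm farther back than shut.
Start: joints at [-1.275, 0.521, -0.036, 1.599, 0.021, 1.021, -0.113], TCP at [0.224, 0.584, 0.405] pointing down, gripper open.
Joint ranges: [-2.91, 2.91], [-0.3, 2.13], [-1.5, 1.42], [0.17, 2.43], [-1.26, 4.41], [0.16, 1.93], [-2.52, 2.52]. Speed limits (rad/s): [1.89, 1.89, 2.39, 2.39, 3.01, 3.01, 3.01].

### API

Orientations are given as a unit quaternion [w, x, y, z].
In Python, from rig import arm, viewer, ticket gives the robot as it stands.
- The arm moves only by the tool arm_command, never from a script. Its argument "commands" is one flat list of numbers, 5 for each row, row after row: the finger opening in mm, from 0 to 85.4, then the shift along the world's x, y, z in mm, then the turn about the world's z in rad. A call has 1 to 20 rows; each row shifts and turns the commanded pose from where the row before left it; what a row does not reach is not made up. A row lasts 1/12 s, in which the tool goes at most 41.7 mm and 7.16 degrees, less where a joint would pass 70% of its speed; a pose out of reach is approached as far as the arm can. A call with a gripper value outside its range is refused whole. The fingers move at their own pace and stop on an object; the grip force is fixed at half the most. Time passes only in rows, so rows that do not move let the fingers close. It gives the time, the measured TCP pose, the force and the opening at its end, in the units of the state.
- arm.sense(): the state, without advancing time (a new reading comes with each control period).
- viewer.snapshot(name): name is "scene" or "top"; returns a dict with "image" (400x640x3 uint8, red, green, blue), "range_z" (400x640 float32, m along the optical axis (not along the pixel's ray), 0 where there is no reading), "vertical_fov" (degrees; the focal length in pixels is half the picture's height over the tangent of half this angle, whatever the lens; pixels are square), "cx", "cy" (the principal point, pixels), "k1" (the pictures are not rectified: a ray, as slopes to the right and down, at radius r is drawn at 1 + k1 r^2 times it, then the intrinsics apply), "R" (3x3) and "t" (3): a world point X has camera coordinates R X + t. Camera axes: x right, y down, z forward; pixel columns grow to the right and rows downward; lengths in m; the calibration is good to about 2 mm. A picture is of the moment at which its call begins.
- ticket.close_job(): hands the job in, once; it reports no verdict.
Trained networks look in the newest picture that a camera, given by its name, has taken for a name from the list of things; names that differ only in an ending like _2 or _b are one class to them, and where a whole thing is asked for, a point or a joint stands for the part that bears it (a point fixed in the world has none). Each returns a list of dicts, best first, with "score" (0 to 1); they miss things now and then, are a little off and sometimes report something else, mostly with a low value. They report only what shows in the picture. A call takes as long as a camera call.
- viewer.find_in(camera, name): "position" ([x, y, z] in m, in world coordinates, good to about 4 mm: the middle of the surface that is visible of it).
- viewer.mark_of(camera, name): "position" ([x, y, z] in m, in world coordinates, good to about 4 mm: a listed point, or the origin of a listed thing).
The state is a dict: "time_s": time; "qpos": joint angles; "dq": joint speeds; "tau": joint torques, N m; "eef_pos": TCP position; "tcp_rot": TCP orientation; "contact_force": force on the tool from outside, world axes, zero at the start; "wrist_torque": the same for the moment, N m; "finger_gap": finger opening in m.
Only numpy, scipy, OpenCV 4.12 (cv2) and the standard library are available. Lean on these libraries where they do the work, as an engineer would, in place of code of your own. Each camera call takes 0.05 s, during which the arm holds its last target.

## Working session

There is one attempt and no reset: what is moved stays moved. The work goes in short steps, Python scripts to look and compute and a tool call to move; the robot and the scene stay as the last step left them, time stands still between calls to the robot, and variables do not carry over. Pictures are saved under pics/ and viewed, and the job is handed in when it is done.

Besides the shell and the picture viewer there is one more tool, called after "Call:" as name(argument=value, ...) on one line, values as JSON. arm_command: Moves the arm, as the interface text tells. Its arguments: {"type":"object","properties":{"commands":{"type":"array"}},"required":["commands"]}

```bash
ls; mkdir -p pics; cat > h.py <<'E'
import numpy as np, cv2
from rig import arm, viewer, ticket
def snap(cam,name=None):
    s=viewer.snapshot(cam)
    if name: cv2.imwrite(f'pics/{name}.png',s['image'][:,:,::-1])
    return s
def cloud(s):
    h,w=s['range_z'].shape
    f=h/2/np.tan(np.radians(s['vertical_fov'])/2)
    K=np.array([[f,0,s['cx']],[0,f,s['cy']],[0,0,1]])
    u,v=np.meshgrid(np.arange(w),np.arange(h))
    p=np.stack([u,v],-1).reshape(-1,1,2).astype(np.float64)
    q=cv2.undistortPoints(p,K,np.array([s['k1'],0,0,0.])).reshape(h,w,2)
    z=s['range_z'][...,None]
    c=np.concatenate([q*z,z],-1)
    X=(c-s['t'])@s['R']
    X[s['range_z']==0]=np.nan
    return X
E
python3 - <<'E'
from h import *
print(arm.sense())
for c in ('scene','top'):
    s=snap(c,c+'0'); print(c,s['R'],s['t'],s['vertical_fov'],s['k1'])
    for n in ['slat_mid','slat_tongue','place','groove','rebate','shutter','rack','spare','glue','tub','tape']:
        r=viewer.mark_of(c,n)
        print(n,[(np.round(d['position'],4).tolist(),round(d['score'],2)) for d in r[:2]])
E
```

```text
pics
{'time_s': 0.0, 'qpos': array([-1.27516805,  0.52205468, -0.03628332,  1.60000896,  0.02117426,
        1.02114311, -0.11279447]), 'dq': array([-2.74569764e-05,  5.08627627e-04, -8.88279547e-05,  2.70605881e-04,
       -1.73376173e-03, -1.34797394e-03,  9.50209107e-04]), 'tau': array([ 1.09564495e-03, -9.27122068e+01,  1.98084019e+00, -3.69942999e+01,
        1.79099233e-02,  8.25468771e-03, -6.21776917e-05]), 'eef_pos': array([0.22356403, 0.58349077, 0.40410043]), 'tcp_rot': array([-6.73613191e-05,  1.81923418e-01,  9.83312510e-01, -6.11292931e-04]), 'contact_force': array([-0.09256841, -0.9234673 , -0.21488511]), 'wrist_torque': array([ 0.02905676, -0.10469191, -0.0449254 ]), 'finger_gap': 0.08528371291116679}
scene [[-0.05447916  0.9984293   0.01307509]
 [ 0.71314436  0.0480713  -0.69936705]
 [-0.69889709 -0.0287765  -0.71464311]] [ 0.0756756  -0.37649277  1.24020692] 52.68315747161537 -0.06712880722999524
slat_mid [([0.4931, -0.2997, 0.0323], 0.83)]
slat_tongue [([0.3857, -0.3039, 0.035], 0.77)]
place []
groove [([0.4656, 0.1673, 0.0268], 0.74), ([0.6603, 0.1784, 0.0182], 0.
[... 460 characters left out ...]
0724837 -0.99330544]] [-0.03702209  0.57487006  0.84590931] 52.03017777280289 -0.03397210887995699
slat_mid [([0.493, -0.3009, 0.0397], 0.91)]
slat_tongue [([0.3834, -0.3009, 0.0367], 0.77), ([0.4905, -0.2673, 0.0024], 0.65)]
place []
groove [([0.4613, 0.1667, 0.032], 0.96), ([0.4903, -0.2686, -0.0012], 0.75)]
rebate [([0.7926, 0.028, 0.0019], 0.74), ([0.6584, 0.1788, 0.0217], 0.65)]
shutter [([0.5551, 0.2218, -0.0004], 0.66), ([0.7913, 0.0294, -0.003], 0.24)]
rack [([0.4917, -0.2676, 0.0002], 0.73), ([0.7406, -0.0958, 0.0023], 0.25)]
spare [([0.4887, -0.2431, 0.01], 0.64)]
glue [([0.7399, -0.0927, 0.0038], 0.64)]
tub [([0.7625, -0.2149, 0.0001], 0.93)]
tape [([0.7896, 0.0273, 0.0001], 0.7)]
```

View pics/top0.png

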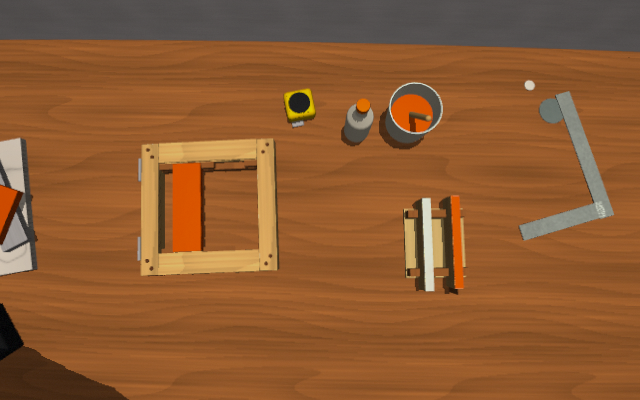

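View pics/scene0.png

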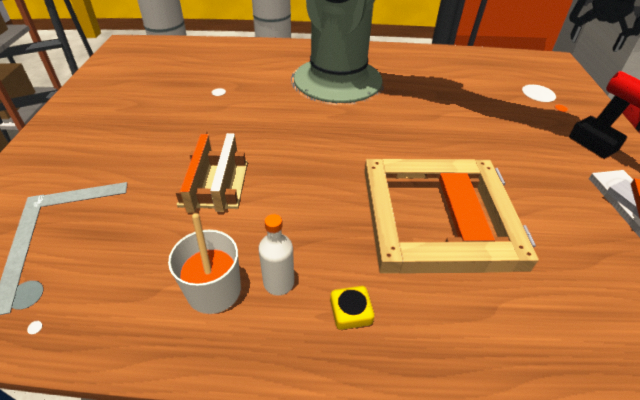

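The top view shows the orange slat in the right-hand rack slot (px ~456,245) and the white spare beside it (~427,245). The shutter is at (~207,207), with its open place at (~230,207). Next I'll measure it from depth.

```bash
cat >> h.py <<'E'
def rect(P):
    c,(a,b),ang=cv2.minAreaRect((P[:,:2]*1000).astype(np.float32))
    return np.round(c,1),np.round([a,b],1),round(ang,2)
def orange(s):
    hsv=cv2.cvtColor(s['image'],cv2.COLOR_RGB2HSV)
    return ((hsv[...,0]<12)|(hsv[...,0]>174))&(hsv[...,1]>200)&(hsv[...,2]>90)
E
python3 - <<'E'
from h import *
for c in ('top','scene'):
    s=snap(c); X=cloud(s); z=X[...,2]
    m=(X[...,0]>.35)&(X[...,0]<.75)&(X[...,1]>.06)&(X[...,1]<.40)
    t=m&(z>.030)&(z<.046)
    n,l,st,_=cv2.connectedComponentsWithStats(t.astype(np.uint8)); k=1+np.argmax(st[1:,4]); P=X[l==k]
    print(c,'shutter top',rect(P),np.median(P[:,2]))
    b=m&(z<.01); print('bench z',np.median(z[b]))
    # opening: inner edges per scan
    for y in (.165,.175,.185,.195):
        q=P[abs(P[:,1]-y)<.003]; x=np.sort(q[:,0]); g=np.argmax(np.diff(x)); print(y,x[0],x[g],x[g+1],x[-1])
    for x0 in (.5,.55,.6):
        q=P[abs(P[:,0]-x0)<.003]; y=np.sort(q[:,1]); d=np.diff(y); i=np.where(d>.01)[0]; print('x',x0,y[0],[(y[j],y[j+1]) for j in i],y[-1])
    o=orange(s)
    m=(X[...,1]<-.22)&(X[...,1]>-.36)&(X[...,0]>.35)&(X[...,0]<.65)
    P=X[m&o&(z>.061)&(z<.08)]; print('slat top',rect(P),np.median(P[:,2]),P.min(0),P.max(0),len(P), 'line',cv2.fitLine(P[:,:2].astype(np.float32),2,0,.01,.01).ravel())
    P=X[m&o&(z>.02)&(z<.08)]; print(P.min(0),P.max(0))
    w=m&~o&(z>.061)&(z<.08);P=X[w]; print('spare',rect(P),len(P))
    P=X[m&(z>.03)&(z<.045)&~o]; print('rack',rect(P))
E
```

```text
top shutter top (array([557.5, 223.2]), array([284.1, 296.4]), 3.92) 0.038270280095591185
bench z 0.0004143831628456583
0.165 0.42040940191162035 0.4643331689683145 0.6608781268588665 0.702453296275553
0.175 0.42018154022147813 0.46407200080331384 0.6586040838145406 0.7022822203061497
0.185 0.4199154075860278 0.46172316356888465 0.6579605284747299 0.6997432193413319
0.195 0.4175484520685548 0.4614637368782125 0.6551688785997626 0.6993737536068079
x 0.5 0.07105409575785461 [(np.float64(0.10725882734132043), np.float64(0.23022038680119977)), (np.float64(0.2914043219089951), np.float64(0.3227131657676088))] 0.36051754612330844
x 0.55 0.07485372454958147 [(np.float64(0.11164803847535679), np.float64(0.23539354935260243)), (np.float64(0.2941561786690947), np.float64(0.3256430540228351))] 0.36410545751018764
x 0.6 0.07739279266945037 [(np.float64(0.11584865597461988), np.float64(0.2382134575469538)), (np.float64(0.29829351476737714), np.float64(0.3293300749222977))] 0.3675496887604788
slat top (array([ 493.5, -301.5]), array([185.3,  18.6]), 1.73) 0.06761663614966096 [ 0.40073687 -0.311796
[... 1029 characters left out ...]
615063936772)), (np.float64(0.2950518586741455), np.float64(0.3248031779515807))] 0.36142009643829065
x 0.6 0.07772674092628336 [(np.float64(0.11511907892766546), np.float64(0.23759332024202037)), (np.float64(0.29708974661324), np.float64(0.3275451802878113))] 0.3669709228414236
slat top (array([ 489.4, -301.9]), array([197.2,  18.4]), 2.14) 0.06875614619578502 [ 0.39083673 -0.31342541  0.06354237] [ 0.58814708 -0.29008863  0.07270794] 116 line [ 0.99926096  0.03843916  0.49649417 -0.29989654]
[ 0.39083673 -0.33549482  0.02352994] [ 0.58814708 -0.29008863  0.07270794]
spare (array([ 488.2, -271.5]), array([202.2,  78.8]), 1.44) 1068
rack (array([ 492.8, -275.8]), array([194.3, 115.9]), 2.05)
```

Call:
arm_command(commands=[45,28,-30,0,0.05,45,28,-30,0,0.05,45,28,-30,0,0.05,45,28,-30,0,0.05,45,28,-30,0,0.05,45,28,-30,0,0.05,45,28,-30,0,0.05,45,28,-30,0,0.05,45,3,-37,0,0,45,3,-37,0,0,45,3,-37,0,0,45,3,-37,0,0,45,3,-37,0,0,45,3,-37,0,0,45,3,-37,0,0,45,3,-37,0,0,45,3,-37,0,0,45,3,-37,0,0,45,3,-37,0,0,45,3,-37,0,0])

```text
time_s: 2.97
eef_pos: [0.4833, -0.1022, 0.4049]
tcp_rot: [0.0, -0.017, 1.0, -0.0]
contact_force: [0.5, -0.2, -0.3]
finger_gap: 0.0449
```

Call:
arm_command(commands=[45,2,-40,0,0,45,2,-40,0,0,45,2,-40,0,0,45,2,-40,0,0,45,1,-39,-20,0,45,0,0,-40,0,45,0,0,-40,0,45,0,0,-10,0,45,0,0,0,0])

```text
time_s: 3.72
eef_pos: [0.492, -0.297, 0.2935]
tcp_rot: [-0.002, -0.017, 1.0, 0.001]
contact_force: [-0.4, 0.5, 1.1]
finger_gap: 0.0447
```

```bash
python3 - <<'E'
from h import *
print(arm.sense()['eef_pos'],arm.sense()['qpos'])
a=snap('scene','s1')['image'];b=snap('top','t1')['image']
cv2.imwrite('pics/z1.png',cv2.resize(np.hstack([a[100:240,120:320],b[160:300,360:560]])[:,:,::-1],None,fx=2,fy=2))
E
```

```text
[ 0.49200766 -0.29696623  0.29352317] [ 0.35158233  0.58997112  0.12484308  1.83361791 -0.10417826  0.7291425
  2.13872989]
```

View pics/z1.png

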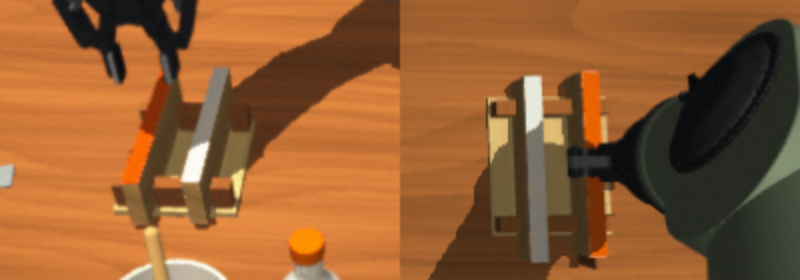

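The fingers straddle the orange slat. Descend and grip.

Call:
arm_command(commands=[45,0,-4,-30,0,45,0,0,-30,0,45,0,0,-20,0,45,0,0,-5,0,45,0,0,0,0,10,0,0,0,0,10,0,0,0,0,10,0,0,0,0,10,0,0,0,0,10,0,0,0,0,10,0,0,0,0])

```text
time_s: 4.73
eef_pos: [0.4932, -0.3018, 0.2129]
tcp_rot: [0.001, -0.017, 1.0, -0.001]
contact_force: [-1.2, 1.7, 13.0]
finger_gap: 0.0172
```

Call:
arm_command(commands=[10,0,0,15,0,10,0,0,30,0,10,0,0,30,0,10,0,0,25,0,10,0,0,0,0])

```text
time_s: 5.15
eef_pos: [0.4935, -0.3022, 0.3167]
tcp_rot: [0.004, -0.017, 1.0, -0.002]
contact_force: [0.7, -1.0, -2.5]
finger_gap: 0.0172
```

```bash
python3 - <<'E'
from h import *
st=arm.sense();print(st['eef_pos'],st['contact_force'],st['finger_gap'])
a=snap('scene','s2')['image'];b=snap('top','t2')['image']
cv2.imwrite('pics/z2.png',cv2.resize(np.hstack([a[60:240,120:320],b[140:320,360:560]])[:,:,::-1],None,fx=2,fy=2))
E
```

```text
[ 0.49345083 -0.30219702  0.31666601] [ 0.71973232 -1.01115709 -2.53895952] 0.01721812258728883
```

View pics/z2.png

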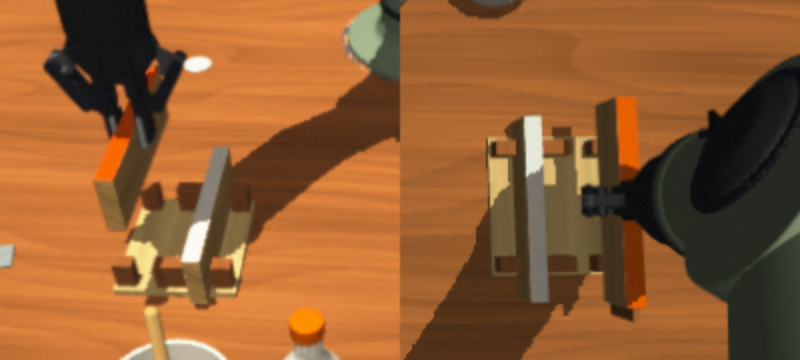

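Call:
arm_command(commands=[10,4,37,0,0.006,10,4,37,0,0.006,10,4,37,0,0.006,10,4,37,0,0.006,10,4,37,0,0.006,10,4,37,0,0.006,10,0,0,-35,0,10,0,0,-35,0,10,0,0,-25,0,10,0,0,0,0,10,0,0,0,0])

```text
time_s: 6.17
eef_pos: [0.5161, -0.0795, 0.215]
tcp_rot: [-0.001, -0.035, 0.999, 0.0]
contact_force: [0.4, 0.2, -0.7]
finger_gap: 0.0174
```

Call:
arm_command(commands=[10,0,0,-5,0,10,0,0,-3,0,10,0,0,0,0])

```text
time_s: 6.42
eef_pos: [0.5168, -0.0796, 0.2083]
tcp_rot: [0.001, -0.035, 0.999, -0.0]
contact_force: [-0.9, 0.1, -1.8]
finger_gap: 0.0168
```

Call:
arm_command(commands=[10,0,0,-2,0,10,0,0,-1,0,10,0,0,0,0])

```text
time_s: 6.67
eef_pos: [0.5166, -0.0795, 0.2049]
tcp_rot: [0.0, -0.035, 0.999, -0.0]
contact_force: [0.8, -0.7, 0.2]
finger_gap: 0.017
```

Call:
arm_command(commands=[10,0,0,-1,0,10,0,0,-1,0,10,0,0,0,0])

```text
time_s: 6.92
eef_pos: [0.5166, -0.0796, 0.2048]
tcp_rot: [0.001, -0.035, 0.999, 0.0]
contact_force: [-14.9, 2.6, 51.2]
finger_gap: 0.0168
```

Touched the bench (51 N). Ease up 1 mm, open, rise, and move to the −y side.

Call:
arm_command(commands=[10,0,0,1,0,10,0,0,0,0,40,0,0,0,0,40,0,0,0,0,40,0,0,0,0,40,0,0,5,0,40,0,0,30,0,40,0,0,40,0,0,0,-35,0,0,0,0,-30,0,0,0,0,0,0,0,0,0,0,0,0,0,0,0,0,0])

```text
time_s: 8.0
eef_pos: [0.5165, -0.1443, 0.2788]
tcp_rot: [-0.0, -0.035, 0.999, 0.0]
contact_force: [-0.6, 1.0, -0.8]
finger_gap: 0.0001
```

```bash
python3 - <<'E'
from h import *
st=arm.sense();print(st['eef_pos'],st['contact_force'],st['finger_gap'])
a=snap('scene','s3')['image'];b=snap('top','t3')['image']
cv2.imwrite('pics/z3.png',cv2.resize(np.hstack([a[60:260,190:390],b[140:340,270:470]])[:,:,::-1],None,fx=2,fy=2))
E
```

```text
[ 0.5164695  -0.14425141  0.27876017] [-0.64821962  0.98600211 -0.77492037] 7.416305672013815e-05
```

View pics/z3.png

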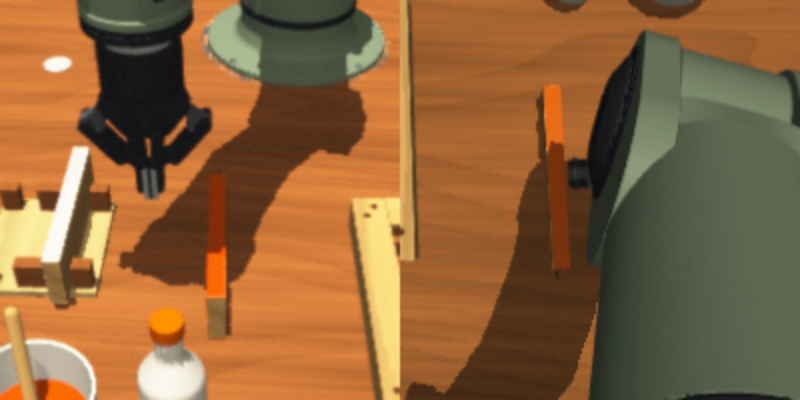

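Call:
arm_command(commands=[0,0,0,-30,0,0,0,0,-26,0,0,0,15,0,0,0,0,10,0,0,0,0,5,0,0,0,0,5,0,0,0,0,5,0,0,0,0,4,0,0,0,0,4,0,0,0,0,4,0,0,0,0,4,0,0,0,0,4,0,0,0,0,4,0,0,0,0,4,0,0,0,0,0,0,0])

```text
time_s: 9.35
eef_pos: [0.5166, -0.0755, 0.2226]
tcp_rot: [-0.0, -0.036, 0.999, 0.0]
contact_force: [1.2, 0.4, 0.5]
finger_gap: -0.0003
```

```bash
python3 - <<'E'
from h import *
st=arm.sense();print(st['eef_pos'],st['contact_force'],st['finger_gap'])
a=snap('scene','s4')['image'];b=snap('top','t4')['image']
cv2.imwrite('pics/z4.png',cv2.resize(np.hstack([a[60:260,190:390],b[140:340,270:470]])[:,:,::-1],None,fx=2,fy=2))
E
```

```text
[ 0.51658182 -0.07553833  0.22264484] [1.23214933 0.36324464 0.50164146] -0.0002946282084334248
```

View pics/z4.png

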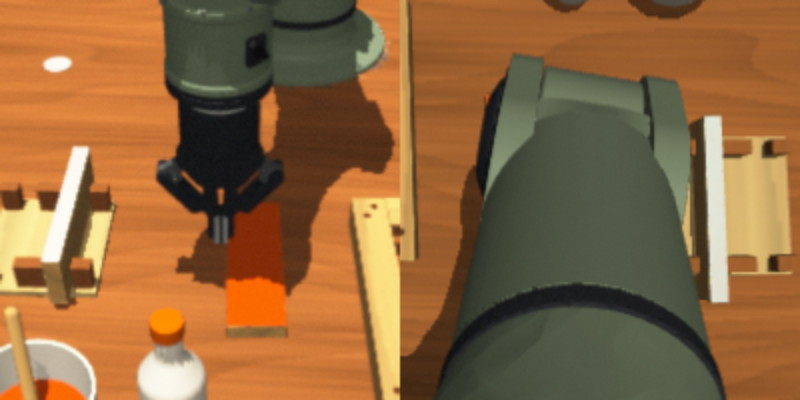

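```bash
python3 - <<'E'
from h import *
s=snap('scene');X=cloud(s);z=X[...,2];o=orange(s)
m=o&(X[...,1]>-.13)&(X[...,1]<.06)&(X[...,0]>.35)&(X[...,0]<.7)&(z>.012)&(z<.026)
P=X[m];print(rect(P),np.median(z[m]),P.min(0),P.max(0))
for x in (.48,.50,.54,.58,.6):
    q=P[abs(P[:,0]-x)<.004][:,1]
    if len(q): print(x,q.min(),q.max())
for n in('slat_mid','slat_tongue'): print(viewer.mark_of('scene',n)[:2])
E
```

```text
(array([509.5, -38.9]), array([198.8,  58.5]), 3.98) 0.019063496079948866 [ 0.40898567 -0.06992209  0.0120026 ] [ 0.60934045 -0.00370868  0.02224517]
0.48 -0.06796560161790714 -0.012745761472740232
0.5 -0.06903735433221973 -0.01226772291614235
0.54 -0.06611333274301193 -0.00913509678497417
0.58 -0.006067195320910419 -0.006067195320910419
0.6 -0.005727138779895327 -0.0037086790795762556
[{'position': [0.7606, -0.2139, -0.005], 'score': 0.7}, {'position': [0.5188, -0.0389, 0.005], 'score': 0.64}]
[{'position': [0.4105, -0.0476, 0.0073], 'score': 0.75}]
```

Call:
arm_command(commands=[85,0,0,30,0,85,-15,11,20,0,85,-16,11,0,0,85,-16,12,0,0,85,0,0,0,0,85,0,0,-30,0,85,0,0,-30,0,85,0,0,0,0])

```text
time_s: 10.27
eef_pos: [0.4685, -0.0425, 0.2091]
tcp_rot: [-0.003, -0.035, 0.999, 0.0]
contact_force: [-2.4, -0.2, -1.4]
finger_gap: 0.0852
```

```bash
python3 - <<'E'
from h import *
st=arm.sense();print(st['eef_pos'],st['contact_force'],st['finger_gap'])
a=snap('scene','s5')['image'];b=snap('top','t5')['image']
cv2.imwrite('pics/z5.png',cv2.resize(np.hstack([a[60:260,190:390],b[140:340,270:470]])[:,:,::-1],None,fx=2,fy=2))
E
```

```text
[ 0.46853209 -0.04247307  0.20907263] [-2.35572436 -0.24837257 -1.39934082] 0.0852066734433219
```

View pics/z5.png

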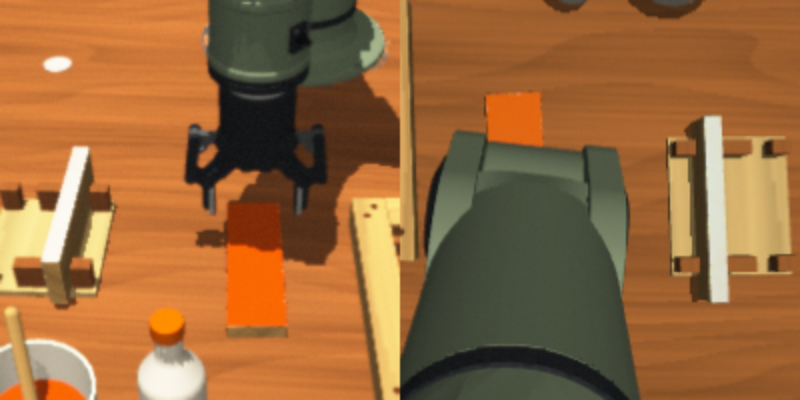

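Call:
arm_command(commands=[85,0,0,-20,0,85,0,0,-10,0,85,0,0,-3,0,85,0,0,0,0])

```text
time_s: 10.7
eef_pos: [0.4696, -0.0426, 0.18]
tcp_rot: [-0.0, -0.035, 0.999, -0.0]
contact_force: [-0.1, 0.8, 0.6]
finger_gap: 0.085
```

Call:
arm_command(commands=[85,0,0,-5,0,85,0,0,-3,0,85,0,0,0,0,50,0,0,0,0,50,0,0,0,0,50,0,0,0,0,50,0,0,0,0,50,0,0,0,0])

```text
time_s: 11.37
eef_pos: [0.4696, -0.0424, 0.1722]
tcp_rot: [0.0, -0.035, 0.999, 0.0]
contact_force: [-2.6, 0.2, 12.2]
finger_gap: 0.0583
```

Call:
arm_command(commands=[50,0,0,10,0,50,0,0,30,0,50,0,0,40,0,50,20,30,0,0,50,20,30,0,0,50,20,30,0,0,50,20,30,0,0,50,20,30,0,0,50,20,30,0,0,50,20,30,0,0,50,3,12,0,0,50,0,0,0,0])

```text
time_s: 12.37
eef_pos: [0.6127, 0.1836, 0.2519]
tcp_rot: [0.0, -0.037, 0.999, 0.001]
contact_force: [-0.3, 0.3, -1.3]
finger_gap: 0.0586
```

```bash
cat >> h.py <<'E'
C,Sn=np.cos(.067),np.sin(.067)
PL=np.array([.5607,.1767])
def toplace(P):
    d=P[...,:2]-PL
    return np.stack([d[...,0]*C+d[...,1]*Sn,-d[...,0]*Sn+d[...,1]*C,P[...,2]],-1)
def slat(s,lo=-.045,hi=.045,zmin=.012):
    X=cloud(s);Q=toplace(X);m=orange(s)&(abs(Q[...,1])<hi)&(abs(Q[...,0])<.3)&(Q[...,2]>zmin)&(Q[...,2]<.2)
    m=cv2.erode(m.astype(np.uint8),np.ones((3,3)))>0
    return Q[m],m
E
python3 - <<'E'
from h import *
st=arm.sense();print(st['eef_pos'],toplace(st['eef_pos']),st['contact_force'],st['finger_gap'])
s=snap('scene','s6');a=s['image'];b=snap('top','t6')['image']
cv2.imwrite('pics/z6.png',cv2.resize(np.hstack([a[100:300,350:570],b[100:300,120:320]])[:,:,::-1],None,fx=1.9,fy=1.9))
P,m=slat(s); print(len(P),P.min(0),P.max(0),rect(P))
A=np.c_[P[:,:2],np.ones(len(P))];k=np.linalg.lstsq(A,P[:,2],rcond=None)[0];print('plane',k)
E
```

```text
[0.6127268  0.18357812 0.2518942 ] [0.05237056 0.0033795  0.2518942 ] [-0.3138011   0.31641672 -1.30495547] 0.058623192402116185
774 [ 0.00736467 -0.02787109  0.08667901] [0.18623348 0.03140403 0.10160846] (array([93.6, -5.7]), array([ 55.9, 186.4]), 67.16)
plane [-0.03824815  0.03549229  0.10016443]
```

View pics/z6.png

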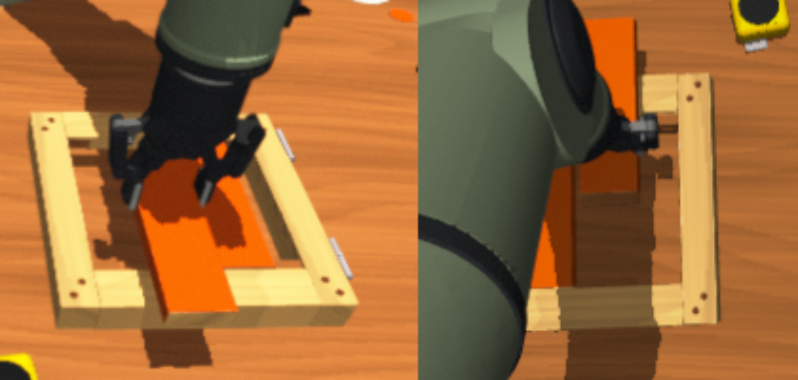

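Call:
arm_command(commands=[50,0,-3,-20,0,50,0,0,-18,0,50,0,0,-5,0,50,0,0,-5,0,50,0,0,0,0])

```text
time_s: 12.88
eef_pos: [0.6119, 0.1752, 0.2038]
tcp_rot: [-0.001, -0.034, 0.999, -0.001]
contact_force: [-6.7, -2.5, 6.6]
finger_gap: 0.0585
```

Call:
arm_command(commands=[50,0,0,-4,0,50,0,0,-3,0,50,0,0,0,0])

```text
time_s: 13.13
eef_pos: [0.6119, 0.1753, 0.1975]
tcp_rot: [-0.001, -0.034, 0.999, -0.0]
contact_force: [-9.0, -2.1, 10.9]
finger_gap: 0.0585
```

```bash
cat > chk.py <<'E'
import sys
from h import *
n=sys.argv[1]
st=arm.sense();print(toplace(st['eef_pos']),st['contact_force'],st['finger_gap'],st['time_s'])
s=snap('scene');a=s['image'];b=snap('top')['image']
cv2.imwrite(f'pics/{n}.png',cv2.resize(np.hstack([a[100:300,350:570],b[100:300,120:320]])[:,:,::-1],None,fx=1.9,fy=1.9))
P,m=slat(s)
for i in range(3):
    A=np.c_[P[:,:2],np.ones(len(P))];k=np.linalg.lstsq(A,P[:,2],rcond=None)[0]
    r=P[:,2]-A@k; P=P[abs(r)<.006]
print(len(P),P.min(0),P.max(0));print('plane',k,'pitch deg',np.degrees(np.arctan(k[0])))
E
python3 chk.py z7
```

```text
[ 0.05100445 -0.00477925  0.19747764] [-9.03467301 -2.11826087 10.86269047] 0.058504914303625664 13.1333
593 [ 0.00340077 -0.03653257  0.0323993 ] [0.17900823 0.02224877 0.07537246]
plane [0.21166342 0.02459852 0.03442212] pitch deg 11.95103008450693
```

View pics/z7.png

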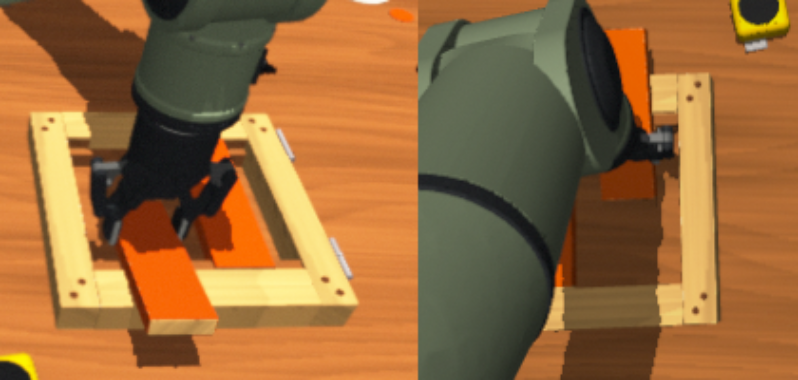

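Call:
arm_command(commands=[50,0,0,-3,0,50,0,0,-3,0,50,0,0,0,0])

```text
time_s: 13.48
eef_pos: [0.6119, 0.1753, 0.1915]
tcp_rot: [-0.001, -0.034, 0.999, -0.0]
contact_force: [-11.1, -2.4, 12.0]
finger_gap: 0.0582
```

```bash
python3 chk.py z8
```

```text
[ 0.05095172 -0.0047792   0.19153781] [-11.06855938  -2.36529369  11.98135412] 0.05819829964696044 13.4833
533 [ 0.00601209 -0.03660766  0.02325349] [0.1737806  0.02298237 0.08382697]
plane [0.3409008  0.01568574 0.02265923] pitch deg 18.824284695791967
```

Call:
arm_command(commands=[50,0,0,-2,0,50,0,0,0,0,50,0,0,10,0,50,0,0,20,0,50,0,0,10,0,50,0,0,0,0])

```text
time_s: 14.08
eef_pos: [0.6133, 0.1762, 0.2317]
tcp_rot: [0.002, -0.035, 0.999, 0.001]
contact_force: [0.4, -0.2, -1.1]
finger_gap: 0.0584
```

```bash
python3 chk.py z9
```

```text
[ 0.0524733  -0.00403148  0.23172864] [ 0.42036382 -0.2455956  -1.12391274] 0.058392352955847916 14.0833
564 [ 0.01084353 -0.03552129  0.06307854] [0.17782034 0.02288007 0.12335966]
plane [0.34487093 0.02796285 0.06199275] pitch deg 19.027825468101973
```

View pics/z9.png

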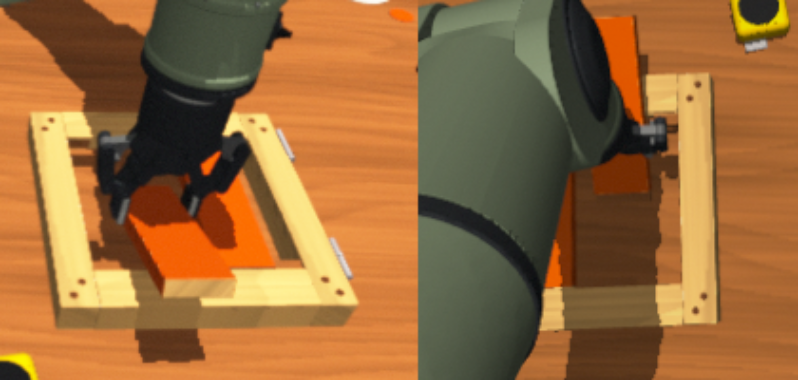

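```bash
cat > m.py <<'E'
from h import *
st=arm.sense();T=toplace(st['eef_pos']);print('tcp',np.round(T*1000,1))
for c in('top','scene'):
    s=snap(c);X=cloud(s);Q=toplace(X);m=orange(s)&(abs(Q[...,1])<.045)&(abs(Q[...,0])<.3)&(Q[...,2]>.012)&(Q[...,2]<.2)
    n,l,stt,_=cv2.connectedComponentsWithStats(m.astype(np.uint8))
    P=Q[m]
    for i in range(4):
        A=np.c_[P[:,:2],np.ones(len(P))];k=np.linalg.lstsq(A,P[:,2],rcond=None)[0];r=P[:,2]-A@k;P=P[abs(r)<.005]
    th=np.arctan(k[0]);u=(P[:,0]*np.cos(th)+P[:,2]*np.sin(th))
    print(c,len(P),'pitch',np.degrees(th),'plane',np.round(k,4))
    print(' along u lo/hi',np.percentile(u,[0,.5,1,99,99.5,100]).round(4))
    for x0 in np.arange(-.1,.2,.02):
        q=P[abs(P[:,0]-x0)<.005][:,1]
        if len(q)>8: print('  x',round(x0,2),'y',np.round([q.min(),q.max()],4),len(q))
    # tip from far end
    for name,ue,L in(('far',u.max(),202),('near',u.min(),12)):
        n0=np.array([-np.sin(th),np.cos(th)]);d=np.array([np.cos(th),np.sin(th)])
        w=np.median(-P[:,0]*np.sin(th)+P[:,2]*np.cos(th))
        print(name,'tip', (d*(ue-L/1000)+n0*(w-.009)).round(4))
    # shutter rails at open place, top level
    R=Q[(abs(Q[...,2]-.038)<.006)&(abs(Q[...,0])<.16)&~m]
    for y0 in (-.03,-.02,.0,.02):
        q=np.sort(R[abs(R[:,1]-y0)<.004][:,0]); 
        a=q[q<-.05];b=q[q>.05]
        print('  rails y',y0,[a.min().round(4),a.max().round(4)] if len(a) else None,[b.min().round(4),b.max().round(4)] if len(b) else None)
    for x0 in(-.06,0,.06):
        q=R[(abs(R[:,0]-x0)<.004)&(R[:,1]<-.06)][:,1]
        if len(q): print('  stile x',x0,q.min().round(4),q.max().round(4))
E
python3 m.py
```

```text
tcp [ 51.7  -3.8 229.1]
top 597 pitch 20.893415000609163 plane [0.3817 0.0065 0.0575]
 along u lo/hi [0.0248 0.0252 0.0258 0.183  0.1907 0.2082]
  x 0.02 y [-0.0331  0.0265] 137
  x 0.04 y [-0.0322  0.01  ] 71
  x 0.08 y [-0.0331 -0.0186] 18
  x 0.1 y [-0.0308 -0.0143] 22
  x 0.12 y [-0.0152 -0.0058] 9
far tip [-0.0101  0.044 ]
near tip [-0.004   0.0463]
  rails y -0.03 [np.float64(-0.1398), np.float64(-0.098)] [np.float64(0.0984), np.float64(0.1402)]
  rails y -0.02 [np.float64(-0.1416), np.float64(-0.0975)] [np.float64(0.1344), np.float64(0.1403)]
  rails y 0.0 [np.float64(-0.1409), np.float64(-0.0966)] None
  rails y 0.02 [np.float64(-0.1418), np.float64(-0.0979)] None
  stile x -0.06 -0.4054 -0.0636
  stile x 0 -0.1014 -0.0649
  stile x 0.06 -0.1012 -0.0643
scene 924 pitch 20.891885735539116 plane [0.3817 0.0359 0.0575]
 along u lo/hi [0.0244 0.0255 0.0269 0.2091 0.2107 0.2121]
  x 0.02 y [-0.0154  0.0216] 37
  x 0.04 y [-0.0231  0.0234] 58
  x 0.06 y [-0.0319  0.0394] 68
  x 0.08 y [-0.0354  0.0228] 78
  x 0.1 y [-0.0353  0.0249] 47
  x 0.12 y [-0.035   0.0231] 37
  x 0.14 y [-0.0346  0.0225] 35
  x 0.16 y [-0.0344  0.0256] 49
  x 0.18 y [-0.0348  0.0204] 13
far tip [-0.0065  0.0454]
near tip [-0.0044  0.0462]
  rails y -0.03 [np.float64(-0.1412), np.float64(-0.0971)] [np.float64(0.1), np.float64(0.1427)]
  rails y -0.02 [np.float64(-0.1408), np.float64(-0.1042)] [np.float64(0.1), np.float64(0.1433)]
  rails y 0.0 [np.float64(-0.1403), np.float64(-0.0983)] [np.float64(0.1329), np.float64(0.1428)]
  rails y 0.02 [np.float64(-0.1424), np.float64(-0.1164)] [np.float64(0.1348), np.float64(0.1435)]
  stile x -0.06 -0.4062 -0.0645
  stile x 0 -0.4086 -0.0651
  stile x 0.06 -0.1014 -0.0656
```

Call:
arm_command(commands=[50,-20,-1,0,0,50,-30,-2,0,0,50,-25,-1,0,0,50,-10,-1,0,0,50,0,0,0,0,50,0,0,0,0])

```text
time_s: 14.78
eef_pos: [0.5275, 0.1717, 0.2284]
tcp_rot: [-0.0, -0.035, 0.999, -0.0]
contact_force: [0.7, -1.1, -1.5]
finger_gap: 0.0582
```

```bash
sed -i 's/PL=np.array(.*/PL=np.array([.5611,.1737])/' h.py; python3 m.py; python3 chk.py z10
```

```text
tcp [-3.370e+01  2.000e-01  2.284e+02]
top 1288 pitch 20.903328047931858 plane [0.3819 0.0034 0.0895]
 along u lo/hi [-0.0576 -0.0547 -0.0539  0.1307  0.1312  0.1328]
  x -0.08 y [-0.0286  0.0199] 70
  x -0.06 y [-0.0282  0.0138] 88
  x 0.0 y [-0.0293 -0.0081] 47
  x 0.02 y [-0.0277  0.004 ] 72
  x 0.04 y [-0.0291  0.0097] 96
  x 0.06 y [-0.0287  0.0208] 121
  x 0.08 y [-0.0293  0.0287] 129
far tip [-0.0913  0.045 ]
near tip [-0.0917  0.0449]
  rails y -0.03 [np.float64(-0.1401), np.float64(-0.0878)] [np.float64(0.0851), np.float64(0.1397)]
  rails y -0.02 [np.float64(-0.1417), np.float64(-0.0978)] [np.float64(0.0985), np.float64(0.1401)]
  rails y 0.0 [np.float64(-0.1411), np.float64(-0.097)] [np.float64(0.1184), np.float64(0.14)]
  rails y 0.02 [np.float64(-0.1403), np.float64(-0.0982)] [np.float64(0.1193), np.float64(0.1404)]
  stile x -0.06 -0.4027 -0.0602
  stile x 0 -0.0985 -0.0618
  stile x 0.06 -0.0981 -0.0612
scene 1137 pitch 20.7608433122321 plane [0.3791 0.0104 0.09  ]
 along u lo/hi [-0.0548 -0.0538 -0.0524  0.1318  0.133   0.1351]
  x -0.08 y [-0.0057  0.0267] 16
  x -0.
[... 355 characters left out ...]
.0964)] [np.float64(0.0854), np.float64(0.1425)]
  rails y -0.02 [np.float64(-0.1335), np.float64(-0.1302)] [np.float64(0.1006), np.float64(0.1429)]
  rails y 0.0 [np.float64(-0.1068), np.float64(-0.1068)] [np.float64(0.1003), np.float64(0.1425)]
  rails y 0.02 [np.float64(-0.1268), np.float64(-0.1058)] [np.float64(0.0994), np.float64(0.1424)]
  stile x -0.06 -0.4033 -0.0612
  stile x 0 -0.0987 -0.0616
  stile x 0.06 -0.0992 -0.0627
[-3.29643588e-02  7.16047683e-05  2.28408193e-01] [ 0.28296292 -0.84136861 -1.81395066] 0.058663002917416954 14.8833
791 [-0.07532909 -0.0318571   0.0606562 ] [0.09032509 0.02689394 0.12475477]
plane [0.37946148 0.02136507 0.08987158] pitch deg 20.779824392232964
```

View pics/z10.png

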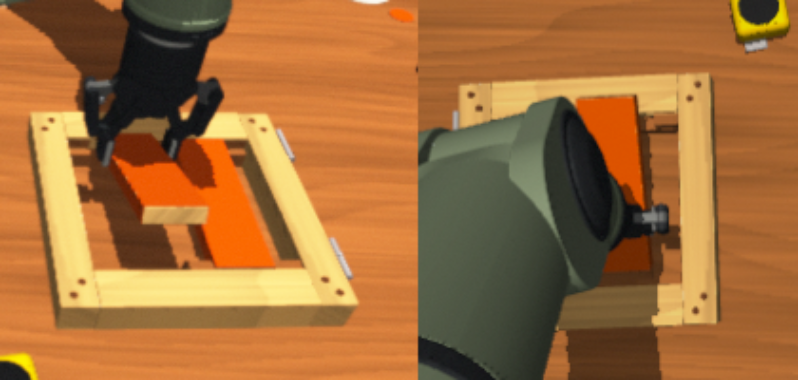

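Call:
arm_command(commands=[50,0,0,-10,0,50,0,0,-7,0,50,0,0,-2,0,50,0,0,0,0,50,0,0,0,0])

```text
time_s: 15.4
eef_pos: [0.5275, 0.1715, 0.2093]
tcp_rot: [-0.0, -0.035, 0.999, -0.0]
contact_force: [0.4, -0.2, -0.5]
finger_gap: 0.0582
```

```bash
python3 m.py | grep -E "tcp|tip|pitch"
```

```text
tcp [-33.6   0.  209.3]
top 1234 pitch 20.867674729636004 plane [0.3812 0.0122 0.0705]
far tip [-0.0911  0.026 ]
near tip [-0.0913  0.0259]
scene 1134 pitch 20.786884078131564 plane [0.3796 0.0123 0.0713]
far tip [-0.0911  0.0272]
near tip [-0.0871  0.0287]
```

Call:
arm_command(commands=[50,-4,0,0,0,50,-3,-1,0,0,50,-3,0,0,0,50,-2,0,0,0,50,0,0,0,0])

```text
time_s: 15.92
eef_pos: [0.515, 0.1707, 0.2098]
tcp_rot: [-0.0, -0.035, 0.999, 0.0]
contact_force: [-0.9, 0.2, -1.4]
finger_gap: 0.0583
```

```bash
python3 m.py | grep -E "tcp|tip|pitch"
```

```text
tcp [-46.2   0.  209.8]
top 1284 pitch 20.825689036509015 plane [0.3804 0.0063 0.0757]
far tip [-0.1031  0.0268]
near tip [-0.1027  0.0269]
scene 1111 pitch 20.807311873072567 plane [0.38   0.0142 0.0762]
far tip [-0.1022  0.0278]
near tip [-0.1015  0.0281]
```

Call:
arm_command(commands=[50,-1,0,-0.5,0,50,-1,0,0,0,50,0,0,0,0])

```text
time_s: 16.27
eef_pos: [0.5134, 0.1705, 0.2091]
tcp_rot: [-0.0, -0.035, 0.999, -0.0]
contact_force: [0.2, 0.2, -0.7]
finger_gap: 0.0585
```

Call:
arm_command(commands=[50,0,0,-1,0,50,0,0,-1,0,50,0,0,-1,0,50,0.5,0,-1,0,50,0,0,-1,0,50,0,0,0,0])

```text
time_s: 16.77
eef_pos: [0.5149, 0.1707, 0.2048]
tcp_rot: [0.001, -0.035, 0.999, 0.0]
contact_force: [3.5, -0.4, 12.4]
finger_gap: 0.0585
```

```bash
python3 m.py | grep -E "tcp|tip|pitch"
```

```text
tcp [-4.630e+01  1.000e-01  2.048e+02]
top 822 pitch 17.872047291164275 plane [ 0.3225 -0.0014  0.0681]
far tip [-0.1045  0.025 ]
near tip [-0.1033  0.0254]
scene 929 pitch 17.830940084025755 plane [0.3217 0.013  0.0688]
far tip [-0.1044  0.0259]
near tip [-0.1048  0.0257]
```

Call:
arm_command(commands=[50,0,0,-1,0,50,0,0,-1,0,50,0,0,-1,0,50,0,0,-1,0,50,0,0,-1,0,50,0,0,-1,0,50,0,0,0,0])

```text
time_s: 17.45
eef_pos: [0.5158, 0.1711, 0.1994]
tcp_rot: [0.003, -0.035, 0.999, 0.001]
contact_force: [7.9, 2.4, 13.8]
finger_gap: 0.0583
```

```bash
python3 m.py | grep -E "tcp|tip|pitch"
```

```text
tcp [-45.3   0.4 199.4]
top 323 pitch 11.094091400126397 plane [0.1961 0.0216 0.0571]
far tip [-0.1125  0.0257]
near tip [-0.1055  0.027 ]
scene 773 pitch 11.469837319344053 plane [0.2029 0.0155 0.0582]
far tip [-0.1056  0.0277]
near tip [-0.1043  0.0279]
```

Call:
arm_command(commands=[50,0,0,-1,0,50,0,0,-1,0,50,0,0,-1,0,50,0,0,-1,0,50,0,0,-1,0,50,0,0,0,0])

```text
time_s: 18.05
eef_pos: [0.5158, 0.1711, 0.1944]
tcp_rot: [0.003, -0.035, 0.999, 0.001]
contact_force: [8.5, 2.7, 13.1]
finger_gap: 0.0587
```

```bash
python3 m.py | grep -E "tcp|tip|pitch"; python3 chk.py z11
```

```text
tcp [-45.4   0.5 194.4]
top 293 pitch 5.115864113110738 plane [0.0895 0.004  0.0474]
far tip [-0.1169  0.0279]
near tip [-0.1057  0.0289]
scene 701 pitch 5.811071067053144 plane [0.1018 0.0158 0.049 ]
far tip [-0.1059  0.0293]
near tip [-0.1068  0.0292]
[-0.04533643  0.00045815  0.19438759] [ 8.3724283   1.73293002 13.08155499] 0.05857696611983057 18.15
505 [-0.09073772 -0.03119732  0.03778948] [0.0887966  0.02757872 0.05842661]
plane [0.08077885 0.01637718 0.04797613] pitch deg 4.618259568089252
```

View pics/z11.png

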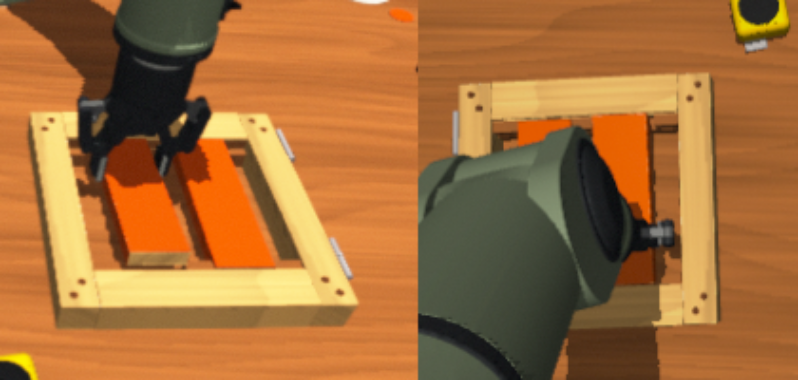

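Call:
arm_command(commands=[50,0,0,-1,0,50,0,0,-1,0,50,0,0,-1,0,50,0,0,0,0])

```text
time_s: 18.58
eef_pos: [0.516, 0.1711, 0.1915]
tcp_rot: [0.003, -0.035, 0.999, 0.001]
contact_force: [8.5, 1.6, 16.2]
finger_gap: 0.0585
```

```bash
python3 m.py | grep -E "tcp|tip|pitch"
```

```text
tcp [-45.2   0.4 191.5]
top 306 pitch 2.7153231388857098 plane [0.0474 0.0123 0.0434]
far tip [-0.1074  0.0291]
near tip [-0.1066  0.0291]
scene 729 pitch 2.766322120051594 plane [0.0483 0.0174 0.0439]
far tip [-0.1061  0.0299]
near tip [-0.1066  0.0299]
```

Call:
arm_command(commands=[50,0,0,-1,0,50,0,0,-1,0,50,0,0,0,0])

```text
time_s: 18.93
eef_pos: [0.516, 0.1711, 0.1895]
tcp_rot: [0.003, -0.035, 0.999, 0.001]
contact_force: [9.7, 2.2, 17.2]
finger_gap: 0.0583
```

```bash
python3 m.py | grep -E "tcp|tip|pitch"
```

```text
tcp [-45.2   0.4 189.5]
top 295 pitch 0.4896047079839763 plane [0.0085 0.0201 0.04  ]
far tip [-0.1097  0.0299]
near tip [-0.1068  0.03  ]
scene 723 pitch 0.5033116016912913 plane [0.0088 0.0164 0.0403]
far tip [-0.1084  0.0305]
near tip [-0.1066  0.0305]
```

Call:
arm_command(commands=[50,0,0,-0.6,0,50,0,0,0,0,70,0,0,0,0,70,0,0,0,0,70,0,0,0,0,70,0,0,0,0,70,0,0,10,0,70,0,0,30,0,70,0,0,40,0,70,0,0,40,0,70,-20,-20,30,0,70,-20,-30,20,0,70,-10,-35,0,0,70,0,-40,0,0,70,0,-40,0,0,70,0,-40,0,0,70,0,0,0,0])

```text
time_s: 20.45
eef_pos: [0.4631, -0.0414, 0.3586]
tcp_rot: [0.0, -0.031, 1.0, -0.001]
contact_force: [-0.6, -0.9, 0.1]
finger_gap: 0.07
```

```bash
python3 m.py; python3 chk.py z12
```

```text
tcp [-112.2 -208.   358.6]
top 97 pitch 0.7219029272500532 plane [0.0126 0.0801 0.0363]
 along u lo/hi [-0.0955 -0.0954 -0.0954  0.0942  0.0943  0.0944]
  x -0.1 y [-0.0179  0.0287] 11
far tip [-0.108   0.0263]
near tip [-0.1078  0.0263]
  rails y -0.03 [np.float64(-0.1401), np.float64(-0.0519)] [np.float64(0.0513), np.float64(0.1401)]
  rails y -0.02 [np.float64(-0.1417), np.float64(-0.0514)] [np.float64(0.0513), np.float64(0.141)]
  rails y 0.0 [np.float64(-0.1412), np.float64(-0.0507)] [np.float64(0.0502), np.float64(0.1391)]
  rails y 0.02 [np.float64(-0.1403), np.float64(-0.0518)] [np.float64(0.051), np.float64(0.1404)]
  stile x -0.06 -0.4027 -0.0606
  stile x 0 -0.0984 -0.062
  stile x 0.06 -0.0979 -0.0612
scene 224 pitch 0.021340184500178907 plane [0.0004 0.0349 0.0381]
 along u lo/hi [-0.0949 -0.0947 -0.0935  0.0931  0.0943  0.0948]
  x -0.06 y [-0.0314  0.0303] 11
  x -0.04 y [-0.0315  0.0307] 9
  x -0.02 y [-0.0313  0.0303] 11
  x 0.0 y [-0.0315  0.0299] 9
  x 0.04 y [-0.0311  0.0302] 12
  x 0.06 y [-0.0306  0.0309] 18
  x 0.08 y [-0.0307  0.0311] 18
far tip [-0.1072  0.0293]
near tip [-0.1069  0.0293]
  rails y -0.03 [np.float64(-0.1427), np.float64(-0.053)] [np.float64(0.0525), np.float64(0.1423)]
  rails y -0.02 [np.float64(-0.1415), np.float64(-0.05)] [np.float64(0.0501), np.float64(0.1423)]
  rails y 0.0 [np.float64(-0.1428), np.float64(-0.0508)] [np.float64(0.0524), np.float64(0.1427)]
  rails y 0.02 [np.float64(-0.1416), np.float64(-0.0502)] [np.float64(0.0508), np.float64(0.1424)]
  stile x -0.06 -0.4031 -0.0617
  stile x 0 -0.4065 -0.0616
  stile x 0.06 -0.0989 -0.0629
[-0.1111926  -0.20263312  0.35819736] [-0.57219165  1.28275573 -0.19138118] 0.06987785455356049 20.55
91 [-0.08190079 -0.03149864  0.02983813] [ 0.09267742 -0.02915703  0.04067295]
plane [-0.0008653  -0.43028423  0.02286509] pitch deg -0.04957806056597295
```

View pics/z12.png

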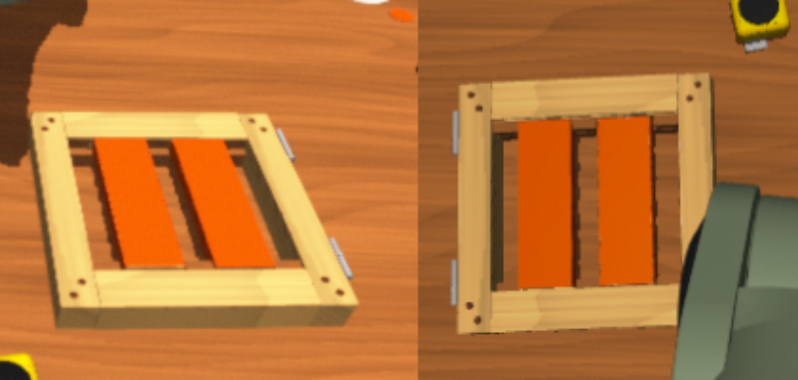

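```bash
python3 - <<'E'
from h import *
for c in('top','scene'):
    X=toplace(cloud(snap(c)))
    def f(x0,x1,y0,y1):
        m=(X[...,0]>x0)&(X[...,0]<x1)&(X[...,1]>y0)&(X[...,1]<y1)
        P=X[m];k=np.linalg.lstsq(np.c_[P[:,:2],np.ones(len(P))],P[:,2],rcond=None)[0]
        return len(P),np.round(np.median(P[:,2])*1000,2),np.round(k[:2],4)
    for nm,b in dict(slat=(-.085,.085,-.024,.024),slatnear=(-.09,-.05,-.024,.024),slatfar=(.05,.09,-.024,.024),fitted=(-.085,.085,.068,.116),fnear=(-.09,-.05,.068,.116),ffar=(.05,.09,.068,.116),nearrail=(-.135,-.105,-.03,.03),farrail=(.105,.135,-.03,.03)).items(): print(c,nm,f(*b))
s=arm.sense();print(s['finger_gap'],s['time_s'])
E
```

```text
top slat (1759, np.float64(38.65), array([-0.0017, -0.0031]))
top slatnear (423, np.float64(38.75), array([ 0.0027, -0.0008]))
top slatfar (401, np.float64(38.64), array([-0.0023, -0.0039]))
top fitted (1776, np.float64(38.36), array([-0.0102,  0.067 ]))
top fnear (421, np.float64(38.59), array([-0.0044, -0.0035]))
top ffar (408, np.float64(38.24), array([0.0505, 0.1206]))
top nearrail (406, np.float64(38.57), array([-0.0012, -0.0014]))
top farrail (364, np.float64(38.14), array([ 0.0005, -0.0026]))
scene slat (1425, np.float64(39.1), array([-0.002 ,  0.0303]))
scene slatnear (285, np.float64(39.32), array([-0.0285,  0.0261]))
scene slatfar (402, np.float64(39.01), array([0.0146, 0.017 ]))
scene fitted (1457, np.float64(38.95), array([0.0158, 0.2167]))
scene fnear (296, np.float64(39.05), array([-0.024 ,  0.2501]))
scene ffar (374, np.float64(39.44), array([0.0767, 0.038 ]))
scene nearrail (235, np.float64(39.15), array([-0.0125,  0.017 ]))
scene farrail (419, np.float64(39.47), array([0.0138, 0.0089]))
0.07004215367826055 20.75
```

The slat is flat and flush with the rails and the fitted slat to within 0.5 mm. The robot is clear of it, so I'm handing in.

```bash
python3 -c "
from rig import ticket
print(ticket.close_job())"
```

```text
the job is handed in; nothing more can be done
None
```

The slat is fitted in the open place, orange face up, and the job was handed in at about 20.8 s of the 48 s allowed. No verdict came back.

**How it was done:** I took the orange slat from the rack, stood it on the bench and tipped it flat with the orange face up. I then gripped it across its width and raised its far end to about 21° by levering it against the shutter's far rail. The tongue went about 7 mm into the groove. I lowered the far end slowly, with the slat turning in the fingers, and let go with it raised by no more than about 1.5 mm.

**Last checks:**
- **Height:** the slat's top is flush with the rails and the fitted slat to within about 0.5 mm in both cameras, and its slope along its length is about 0.002 rad.
- **Position:** the tongue tip came out at −107 to −108 mm against −107 mm nominal, so the slat is centred within about 1 mm along its length and along the rails.
- **Robot:** it was raised well clear of everything, with the gripper open.

**Disagreements:**
- **Cameras:** they differ by about 1–2 mm, within their calibration.
- **Last orange-colour slope fits:** one fit of the slat's slope, from few pixels, gave 0.7°. Another caught only a strip along one long edge. I discarded both in favour of the full depth fit.
- **Shutter position:** my first estimate was about 3 mm off along the rails. I corrected it before inserting the tongue.

I sent no move near the glue bottle, paint tub or tape measure, and lifted the slat clear past the spare. I did not measure the four of them again at the end.

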